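Report the tube left open

ROBOT

A 6-joint arm with a two-finger parallel gripper is mounted at the origin on the work surface. World frame = base frame: x ahead of the robot, y to its left, z up, the work surface at z = 0. Lengths are in m, angles in rad, forces in N, time in s.
With the tool pointing down it reaches from about 0.375 to 0.825 m from the base axis. Payload 5.5 kg.
Tool frame: the origin (TCP) lies midway between the tips of the shut fingers; the grasp point (between the pads) lies 19 mm behind it; z points along the fingers, y is the direction in which the jaws open and shut (so a half turn about z gives the same grasp; the last joint's range is limited). The gripper opens to 85 mm and grips with 20 to 120 N. Pads are 22 mm wide; open, the fingers measure 114 mm over their backs; the gripper's body (76 mm by 85 mm) begins 54 mm behind the grasp point. The pads swing forward as they close: fully open they stand 13 mm farther back than shut.
Start: joints at [-1.275, 0.314, -0.047, 1.21, 0, 1.571], TCP at [0.175, -0.574, 0.231] pointing down, gripper open.
Joint ranges: [-2.67, 2.67], [-0.69, 1.73], [-1.03, 1.25], [-2.08, 2.16], [-1.42, 1.45], [-3.14, 3.14]. Speed limits (rad/s): [2.39, 2.39, 3.01, 3.14, 3.14, 3.14].

INTERFACE

Orientations are given as a unit quaternion [x, y, z, w].
In Python, from cell import get_state, vision, bot gives the robot as it stands. The module is installed in compiled form; this text tells all that it offers.
- The arm moves only by the shell command python3 -m crank 'ROWS'. ROWS is JSON, a list that holds one entry, the list of rows, each a list of 7 numbers: the gripper's target within -1 to 1 (shut at 1, half-way at 0, fully open at -1), then the shift along the tool's x, y, z each as a share of 0.5 m, from -1 to 1, then the turn, a rotation vector about the tool's x, y, z each as a share of 120 degrees, from -1 to 1. A call has 1 to 8 rows; each row is the pose to reach, as a shift and turn from the pose commanded when the call began, along the tool's axes at that moment; what a row does not reach only later rows make up. A row lasts 1/12 s, in which the tool goes at most 41.7 mm and 7.16 degrees, less where a joint would pass 70% of its speed; a pose out of reach is approached as far as the arm can. A call with a number of a shift or a turn outside -1 to 1 is refused whole. A call with a gripper value outside its range is refused whole. The fingers move at their own pace and stop on an object; the grip force is fixed at half the most. Time passes only in rows, so rows that repeat a pose let the fingers close. It gives the time, the measured TCP pose, the force and the opening at its end, in the units of the state.
- get_state(): the state, without advancing time (a new reading comes with each control period).
- vision.camera(name): name is "scene" or "top" or "wrist"; returns the picture (384x512x3 uint8, red, green, blue); there is no depth.
- vision.calibration(name): a dict with "mtx" (3x3 intrinsics, pixels), "k1" (the pictures are not rectified: a ray, as slopes to the right and down, at radius r is drawn at 1 + k1 r^2 times it, then the intrinsics apply), "R" (3x3) and "t" (3): a world point X has camera coordinates R X + t. Camera axes: x right, y down, z forward; pixel columns grow to the right and rows downward; lengths in m; the calibration is good to about 2 mm. A picture is of the moment at which its call begins: read the wrist's pose just before it. calibration takes no time and is no camera call; for the wrist camera it gives the pose at the moment of the call.
- bot.close_job(): hands the job in, once; it reports no verdict.
The state is a dict: "time_s": time; "joints": joint angles; "dq": joint speeds; "joint_efforts": joint torques, N m; "tool_pos": TCP position; "eef_rot": TCP orientation; "force": force on the tool from outside, world axes, zero at the start; "ft_torque": the same for the moment, N m; "width": opening from 0.0 (shut) to 1.0 (fully open).
Only numpy, scipy, OpenCV 4.12 (cv2) and the standard library are available. Lean on these libraries where they do the work, as an engineer would, in place of code of your own. Each camera call takes 0.05 s, during which the arm holds its last target.

TASK

Someone left a tube open: report it by pointing, touching nothing at all. Hold the fingertips about two centimetres straight above the mouth of the one tube without a cap for two seconds, then likewise above the loose cap on the bench that fits it (as wide as the caps on the other tubes), then likewise above the round window of the touch-free console to send the report, and finally rise at least 15 cm above the console. Travel well above everything, come straight down to each, and never hover low over another tube, the narrow cap or the square cancel window.

Things in the scene. Friction and masses are not known exactly. Their poses are not given: they have to be found in the camera images.
- open_tube_mouth (a point): centre of the mouth of the one tube without a cap: an off-white plastic tube, 29 mm across, 110 mm tall, open at the top (inside 24 mm across), standing loose and upright in the orange rack; the mouth is about 118 mm above the bench. z is up.
- capped_tube1_top (a point): centre of the top face of one of the four capped tubes in the rack: the same tube, closed by a ribbed off-white screw cap 34 mm across; its top is about 126 mm above the bench. Places in the rack are 55 mm apart, in two rows of three, and one place is empty.
- capped_tube2_top (a point): centre of the top face of one of the four capped tubes in the rack: the same tube, closed by a ribbed off-white screw cap 34 mm across; its top is about 126 mm above the bench. Places in the rack are 55 mm apart, in two rows of three, and one place is empty.
- capped_tube3_top (a point): centre of the top face of one of the four capped tubes in the rack: the same tube, closed by a ribbed off-white screw cap 34 mm across; its top is about 126 mm above the bench. Places in the rack are 55 mm apart, in two rows of three, and one place is empty.
- capped_tube4_top (a point): centre of the top face of one of the four capped tubes in the rack: the same tube, closed by a ribbed off-white screw cap 34 mm across; its top is about 126 mm above the bench. Places in the rack are 55 mm apart, in two rows of three, and one place is empty.
- wide_cap_top (a point): centre of the top of the wide loose screw cap, off-white, ribbed, 34 mm across and 14 mm high, lying open side down on the bench between the rack and the console; it is the same kind as on the capped tubes and belongs to the open tube. z is up.
- narrow_cap_top (a point): centre of the top of the narrow loose cap, off-white, 19 mm across and 14 mm high, lying on the bench near the wide one: it fits none of these tubes.
- round_window_top (a point): centre of the round sensor window (send), a black disc in a grey rim, 38 mm across, on the top of the console, 45 mm above the bench. z is up. The sensor works without touch.
- square_window_top (a point): centre of the square sensor window (cancel), black in a grey rim, 38 mm wide, on the same console, 90 mm from the round one; either may be at the left.
- console: low white box fixed to the bench to the right, 100 x 180 mm and 42 mm high, bearing the two windows; origin under its centre, y along its long side.
- rack: orange rack fixed to the bench at the left, 120 x 180 mm, top plate 65 mm above the bench; origin under its centre, y along its long side.
- dish: clear closed culture dish, 60 mm across, 15 mm high, on the bench between the two loose caps; origin at its underside.
- marker: grey marker pen, 12 mm thick, 130 mm long, lying near the robot; origin at its underside.
- media_bottle: glass bottle with a blue cap, 70 mm across, 150 mm tall, at the back; origin at its underside.
- jar: white jar, 60 mm across, 75 mm tall, at the back; origin at its underside.
- tip_box: blue box of pipette tips, 120 x 80 mm, 53 mm high, at the back; origin at its underside.

How it is judged:
On the way, in this order (a step that is already met when the one before it is completed fails the run):
1. fingertips held just above the open tube's mouth (horizontal distance between the grasp point and open_tube_mouth below 0.018 m and z of the grasp point in the frame of open_tube_mouth between 0.022 and 0.065 m), for 1.5 s.
2. fingertips held just above the wide loose cap (horizontal distance between the grasp point and wide_cap_top below 0.018 m and z of the grasp point in the frame of wide_cap_top between 0.022 and 0.065 m), for 1.5 s.
3. fingertips held just above the round window (horizontal distance between the grasp point and round_window_top below 0.018 m and z of the grasp point in the frame of round_window_top between 0.022 and 0.065 m), for 1.5 s.
At the end, for the whole second after the job is handed in: After the three dwells in order (1.5 s each, grasp point within 18 mm sideways of the target's centre and 22 to 65 mm above it), all loose things are within 8 mm of where they stood and the grasp point is more than 12 cm above the round window (distance of each of open_tube_mouth, capped_tube1_top, capped_tube2_top, capped_tube3_top, capped_tube4_top, wide_cap_top, narrow_cap_top, dish, marker, media_bottle, jar, tip_box from where it was at the start of the episode below 0.008 m and z of the grasp point in the frame of round_window_top above 0.12 m); the robot touches nothing.
It fails at once if the robot touches something (contact force between any of the fingers, the arm and anything else above 0.3 N).
It fails at once if a tube, cap or bystander is pushed, lifted or carried (distance of any of open_tube_mouth, capped_tube1_top, capped_tube2_top, capped_tube3_top, capped_tube4_top, wide_cap_top, narrow_cap_top, dish, marker, media_bottle, jar, tip_box from where it was at the start of the episode above 0.01 m).
It fails at once if the fingertips point low (grasp point within 15 mm sideways and under 65 mm above) at a capped tube, the narrow cap or the square window ((horizontal distance between the grasp point and capped_tube1_top below 0.015 m and z of the grasp point in the frame of capped_tube1_top below 0.065 m) or (horizontal distance between the grasp point and capped_tube2_top below 0.015 m and z of the grasp point in the frame of capped_tube2_top below 0.065 m) or (horizontal distance between the grasp point and capped_tube3_top below 0.015 m and z of the grasp point in the frame of capped_tube3_top below 0.065 m) or (horizontal distance between the grasp point and capped_tube4_top below 0.015 m and z of the grasp point in the frame of capped_tube4_top below 0.065 m) or (horizontal distance between the grasp point and narrow_cap_top below 0.015 m and z of the grasp point in the frame of narrow_cap_top below 0.065 m) or (horizontal distance between the grasp point and square_window_top below 0.015 m and z of the grasp point in the frame of square_window_top below 0.065 m)).
It also fails if it takes over 62 s, if anything falls off the work surface, if the arm or the gripper's body presses on something with over 40 N, if the wrist force passes 120 N, or if a joint passes its speed limit or range.

## Working session

There is one attempt and no reset: what is moved stays moved. The work goes in short steps, Python scripts to look and compute and a shell command to move; the robot and the scene stay as the last step left them, time stands still between calls to the robot, and variables do not carry over. Pictures are saved under pics/ and viewed, and the job is handed in when it is done.

```bash
mkdir -p pics; python3 - <<'E'
from cell import get_state, vision, bot
import cv2,numpy as np
print(get_state())
for n in ("scene","top"):
    c=vision.calibration(n); print(n,c)
    cv2.imwrite(f"pics/{n}1.png",cv2.cvtColor(vision.camera(n),cv2.COLOR_RGB2BGR))
E
```

```text
{'time_s': 0.0, 'joints': array([-1.27499194e+00,  3.14250941e-01, -4.80868953e-02,  1.21018193e+00,
       -1.06662278e-05,  1.57080324e+00]), 'dq': array([0.00019902, 0.00045004, 0.00092018, 0.00035069, 0.00129021,
       0.00036456]), 'joint_efforts': array([-2.56682339e-03, -5.39589500e+01,  3.39750373e+01,  1.90242572e-02,
       -1.23181549e-04, -1.00847006e-05]), 'tool_pos': array([ 0.17473412, -0.57339008,  0.23041619]), 'eef_rot': array([ 9.89082536e-01,  1.47360083e-01, -1.32263530e-04, -8.51522877e-04]), 'force': array([-0.81623674,  0.01405282,  0.48990744]), 'ft_torque': array([-0.02103929,  0.00202518, -0.01269804]), 'width': 0.9981488595809523}
scene {'mtx': array([[470.47498338,   0.        , 259.64314197],
       [  0.        , 470.47498338, 186.91925376],
       [  0.        ,   0.        ,   1.        ]]), 'k1': -0.17813354612205956, 'R': array([[-0.15359248,  0.98810994,  0.00693534],
       [ 0.72856867,  0.11798504, -0.67473493],
       [-0.66753056, -0.09858134, -0.73802755]]), 't': array([ 0.06061309, -0.34776776,  1.62894812])}
top {'mtx': array([[360.06375058,   0.        , 251.17332413],
       [  0.        , 360.06375058, 192.18753442],
       [  0.        ,   0.        ,   1.        ]]), 'k1': 0.038090802934668794, 'R': array([[-0.02755354, -0.99914177, -0.03092771],
       [-0.9849518 ,  0.03241707, -0.16976182],
       [ 0.17061872,  0.02578476, -0.9849997 ]]), 't': array([0.04496693, 0.57059605, 0.7862536 ])}
```

View pics/scene1.png

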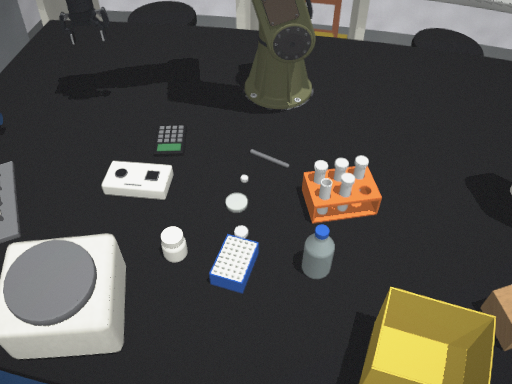

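View pics/top1.png

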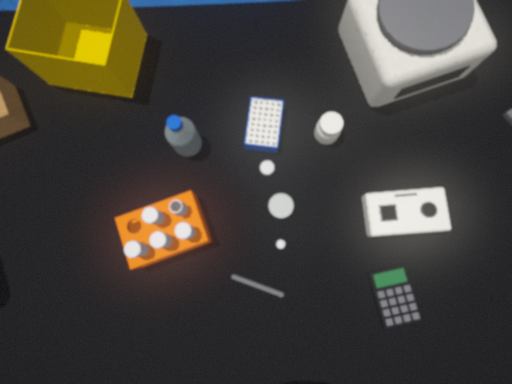

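The top view shows the rack with the open tube near (177,207) and its empty place near (133,226). The wide cap is near (267,168), the narrow cap near (281,244), the round window near (429,210) and the square one near (388,213). I'll zoom in and measure these in both views.

```bash
cat > h.py <<'E'
import numpy as np,cv2
from cell import vision
def ray(n,uv):
    c=vision.calibration(n);K=c["mtx"]
    d=np.array([(uv[0]-K[0,2])/K[0,0],(uv[1]-K[1,2])/K[1,1]])
    s=d.copy()
    for _ in range(20): s=d/(1+c["k1"]*(s@s))
    R=c["R"]; o=-R.T@c["t"]; return o,R.T@np.array([*s,1.])
def plane(n,uv,z):
    o,d=ray(n,uv); return o+d*(z-o[2])/d[2]
def proj(n,X):
    c=vision.calibration(n);p=c["R"]@X+c["t"];s=p[:2]/p[2];s=s*(1+c["k1"]*(s@s));return c["mtx"][[0,1],[0,1]]*s+c["mtx"][:2,2]
E
python3 - <<'E'
import cv2,numpy as np
t=cv2.imread("pics/top1.png");s=cv2.imread("pics/scene1.png")
def z(i,x0,y0,w,h,k): return cv2.resize(i[y0:y0+h,x0:x0+w],None,fx=k,fy=k,interpolation=cv2.INTER_CUBIC)
cv2.imwrite("pics/z1.png",np.vstack([z(t,105,180,130,100,5)[:, :650][:300*1+200],]))
cv2.imwrite("pics/z2.png",z(s,290,140,100,80,6))
g=np.hstack([z(t,240,150,60,110,5),z(t,350,170,100,110,5)]);cv2.imwrite("pics/z3.png",g)
g=np.hstack([z(s,210,160,60,90,5),z(s,95,150,90,90,5)]);cv2.imwrite("pics/z4.png",g)
# blobs
for nm,i in(("top",t),("scene",s)):
    hsv=cv2.cvtColor(i,cv2.COLOR_BGR2HSV)
    m=((hsv[...,1]<60)&(hsv[...,2]>150)).astype(np.uint8)
    n,l,st,c=cv2.connectedComponentsWithStats(m)
    for k in range(1,n):
        if 15<st[k,4]<4000: print(nm,st[k],c[k].round(1))
E
```

```text
top [ 245   98   38   49 1495] [263.8 121.9]
top [316 111  28  28 552] [329.3 124.2]
top [260 160  15  15 171] [266.7 166.9]
top [ 363  187   88   50 3275] [406.6 211.4]
top [268 193  26  25 491] [280.6 205.2]
top [170 200  14  14  91] [176.5 206.6]
top [142 207  17  16 224] [149.9 214.7]
top [175 222  17  17 231] [183.  230.3]
top [150 231  17  17 234] [158.  239.4]
top [276 239   9  10  69] [280.2 243.8]
top [123 241  19  17 242] [132.3 248.8]
scene [  98    0  152   29 1616] [193.6   7.8]
scene [339   0  14  27 299] [345.3  12.8]
scene [494   0  18   4  49] [503.9   1. ]
scene [311   3  24  23 451] [322.6  13.7]
scene [ 38   6  11  20 124] [42.7 14.3]
scene [294  98   7   4  20] [297.2  99.4]
scene [335 155  34  42 625] [350.  172.2]
scene [ 102  161   71   38 1968] [137.4 179.8]
scene [314 160  18  40 380] [323. 178.]
scene [241 175   7   7  42] [244.1 177.8]
scene [226 193  22  18 312] [236.2 201.3]
scene [340 205   7   6  31] [342.6 207.3]
scene [318 207   9   7  40] [322.2 210.4]
scene [ 211  225   46   57 1412] [234.5 255.7]
scene [161 226  26  36 736] [173.5 243.6]
scene [311 237  23  21 297] [323.1 248. ]
```

View pics/z1.png

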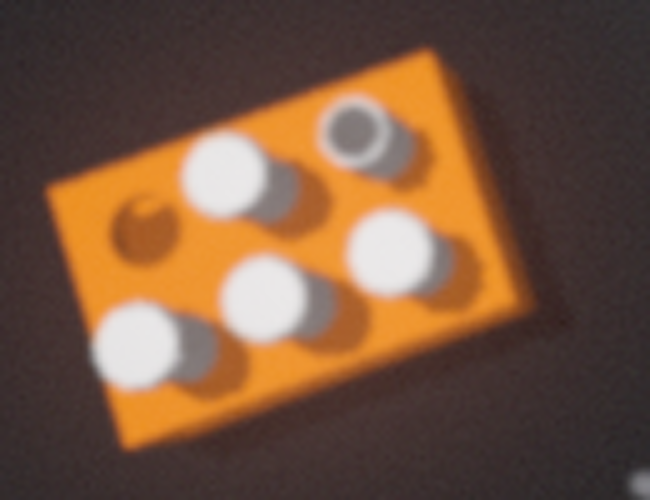

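View pics/z2.png

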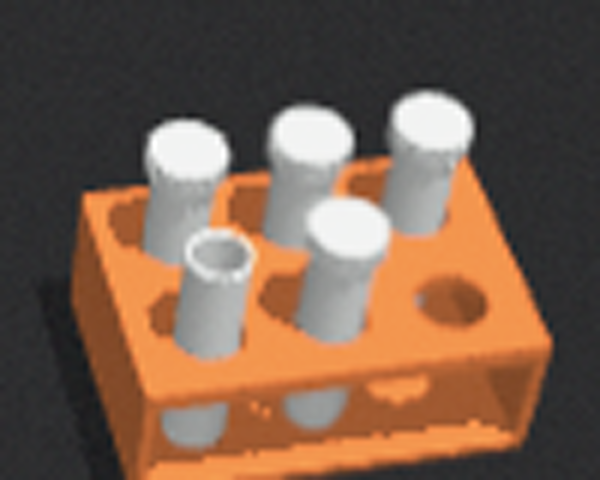

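View pics/z3.png

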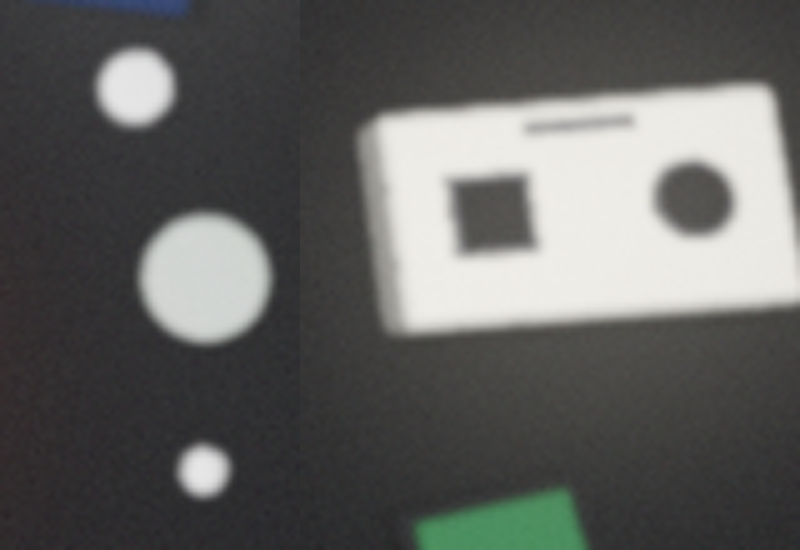

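View pics/z4.png

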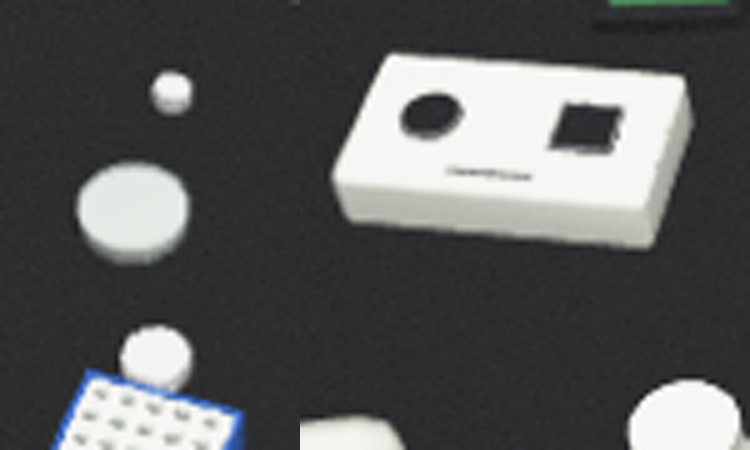

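Both views agree: the open tube is the back-row tube nearest the console, the wide cap lies near the tip box, and the round window is the far one. Next I'll compute the positions.

```bash
python3 - <<'E'
from h import *
np.set_printoptions(precision=4,suppress=True)
for n,z,a,b in [("open",.118,(175.7,206),(326.2,182.2)),("wide",.014,(266.7,167),(241,230.3)),("round",.045,(428.4,209.4),(120.8,172.6)),("square",.045,(388.2,212.6),None),("narrow",.014,(280.2,243.8),(244.1,177.2)),
 ("c1",.126,(149.9,214.7),None),("c2",.126,(183,230.3),None),("c3",.126,(158,239.4),None),("c4",.126,(132.3,248.8),None),("dish",.015,(280.6,205.2),None),("bottlecap",.15,(174,122),None),("jar",.075,(329,121),None)]:
    print(n,plane("top",a,z),plane("scene",b,z) if b else "")
for uv in [(252,97),(284,100),(277,151),(245,147)]: print("tipbox",plane("top",uv,.053))
E
```

```text
open [0.5353 0.1871 0.118 ] [0.54   0.1888 0.118 ]
wide [ 0.6391 -0.0111  0.014 ] [ 0.6427 -0.0094  0.014 ]
round [ 0.5198 -0.3715  0.045 ] [ 0.5244 -0.3694  0.045 ]
square [ 0.5152 -0.2822  0.045 ] 
narrow [ 0.4523 -0.0363  0.014 ] [ 0.4585 -0.0342  0.014 ]
c1 [0.5176 0.2392 0.126 ] 
c2 [0.4828 0.1695 0.126 ] 
c3 [0.4657 0.2212 0.126 ] 
c4 [0.4482 0.2739 0.126 ] 
dish [ 0.5437 -0.041   0.015 ] 
bottlecap [0.7103 0.1842 0.15  ] 
jar [ 0.7278 -0.1569  0.075 ] 
tipbox [0.8042 0.0192 0.053 ]
tipbox [ 0.7933 -0.0575  0.053 ]
tipbox [ 0.6673 -0.0358  0.053 ]
tipbox [0.6798 0.0392 0.053 ]
```

Two-view agreement is about 5 mm, so I'll use the averages: open (0.5376, 0.188), wide (0.641, -0.010), round (0.522, -0.3705). First I rise, nearly shut the gripper and turn so the tool axes line up with the world axes.

```bash
python3 -m crank '[[[0.8,0,0,-0.04,0,0,-0.05],[0.8,0,0,-0.08,0,0,-0.1],[0.8,0,0,-0.12,0,0,-0.16],[0.8,0,0,-0.14,0,0,-0.21],[0.8,0,0,-0.14,0,0,-0.26],[0.8,0,0,-0.14,0,0,-0.31],[0.8,0,0,-0.14,0,0,-0.36],[0.8,0,0,-0.14,0,0,-0.4]]]'
python3 -m crank '[[[0.8,0,0,0,0,0,-0.05],[0.8,0,0,0,0,0,-0.1],[0.8,0,0,0,0,0,-0.15],[0.8,0,0,0,0,0,-0.2],[0.8,0,0,0,0,0,-0.209],[0.8,0,0,0,0,0,-0.209]]]'
cat > go.py <<'E'
import sys,numpy as np
from cell import get_state
from scipy.spatial.transform import Rotation as R
s=get_state();Rm=R.from_quat(s["eef_rot"])
np.set_printoptions(precision=4,suppress=True)
print("t",s["time_s"],"pos",s["tool_pos"],"w",s["width"],"F",s["force"]);print(Rm.as_matrix());print("j",s["joints"])
if len(sys.argv)>3: print("shares",Rm.inv().apply(np.array([float(a) for a in sys.argv[1:4]])-s["tool_pos"])/.5)
E
python3 go.py 0.52 -0.15 0.30
```

```text
time_s: 0.77
tool_pos: [0.1748, -0.5737, 0.3009]
eef_rot: [0.842, 0.539, 0.0, -0.0]
force: [-1.1, 0.4, -0.4]
width: 0.1
time_s: 1.27
tool_pos: [0.1748, -0.5737, 0.3009]
eef_rot: [0.708, 0.707, 0.0, -0.0]
force: [0.4, 0.2, 0.2]
width: 0.1
t 1.2667 pos [ 0.1748 -0.5737  0.3009] w 0.10012082383879935 F [0.403  0.1989 0.2403]
[[ 0.0012  1.     -0.0002]
 [ 1.     -0.0012  0.0007]
 [ 0.0007 -0.0002 -1.    ]]
j [-1.275   0.2983  0.0892  1.3624 -0.      0.297 ]
shares [0.8483 0.6893 0.0023]
```

```bash
python3 -m crank '[[[0.8,0.05,0.04,0,0,0,0],[0.8,0.1,0.08,0,0,0,0],[0.8,0.15,0.12,0,0,0,0],[0.8,0.2,0.16,0,0,0,0],[0.8,0.25,0.2,0,0,0,0],[0.8,0.3,0.24,0,0,0,0],[0.8,0.35,0.28,0,0,0,0],[0.8,0.4,0.32,0,0,0,0]]]'
python3 -m crank '[[[0.8,0.05,0.04,0,0,0,0],[0.8,0.1,0.08,0,0,0,0],[0.8,0.15,0.12,0,0,0,0],[0.8,0.2,0.16,0,0,0,0],[0.8,0.25,0.2,0,0,0,0],[0.8,0.3,0.24,0,0,0,0],[0.8,0.35,0.28,0,0,0,0],[0.8,0.4,0.32,0,0,0,0]]]'
python3 go.py 0.5376 0.188 0.30
```

```text
time_s: 1.93
tool_pos: [0.3355, -0.3725, 0.3013]
eef_rot: [0.708, 0.706, 0.0, 0.0]
force: [0.9, -0.3, 0.1]
width: 0.101
time_s: 2.6
tool_pos: [0.4954, -0.1723, 0.3013]
eef_rot: [0.708, 0.706, -0.0, 0.0]
force: [0.9, -0.4, 0.2]
width: 0.095
t 2.6 pos [ 0.4954 -0.1723  0.3013] w 0.0946298701139258 F [ 0.8675 -0.4426  0.1632]
[[ 0.0023  1.      0.    ]
 [ 1.     -0.0023 -0.0001]
 [-0.0001  0.     -1.    ]]
j [-0.3347  0.1512 -0.0953  1.3242 -0.0001  1.2384]
shares [0.7208 0.0828 0.0025]
```

```bash
python3 -m crank '[[[0.8,0.06,0.01,0,0,0,0],[0.8,0.12,0.02,0,0,0,0],[0.8,0.18,0.03,0,0,0,0],[0.8,0.24,0.04,0,0,0,0],[0.8,0.3,0.05,0,0,0,0],[0.8,0.36,0.06,0,0,0,0],[0.8,0.42,0.07,0,0,0,0],[0.8,0.46,0.08,0,0,0,0]]]'
python3 -m crank '[[[0.8,0.05,0,0,0,0,0],[0.8,0.1,0,0,0,0,0],[0.8,0.15,0,0,0,0,0],[0.8,0.2,0,0,0,0,0],[0.8,0.23,0,0,0,0,0],[0.8,0.25,0,0,0,0,0],[0.8,0.26,0,0,0,0,0],[0.8,0.26,0,0,0,0,0]]]'
python3 go.py 0.5376 0.188 0.144
python3 - <<'E'
from h import *
for n in("wrist","top"):
    if n=="wrist":
        for X in [(.5376,.188,.118)]: print(proj(n,np.array(X)))
    cv2.imwrite(f"pics/{n}2.png",cv2.cvtColor(vision.camera(n),cv2.COLOR_RGB2BGR))
E
```

```text
time_s: 3.27
tool_pos: [0.5345, 0.0588, 0.3012]
eef_rot: [0.707, 0.707, 0.0, -0.0]
force: [-0.1, -0.5, -0.5]
width: 0.104
time_s: 3.93
tool_pos: [0.5345, 0.1868, 0.3011]
eef_rot: [0.707, 0.707, -0.0, -0.0]
force: [0.1, -0.6, 0.3]
width: 0.101
t 3.9333 pos [0.5345 0.1868 0.3011] w 0.1011603326570983 F [ 0.1157 -0.5825  0.3458]
[[-0.0004  1.     -0.0002]
 [ 1.      0.0004 -0.0001]
 [-0.0001 -0.0002 -1.    ]]
j [ 0.3362  0.2319  0.0029  1.3421 -0.0001  1.9066]
shares [0.0025 0.0063 0.3142]
[256.51126673 171.60596688]
```

View pics/wrist2.png

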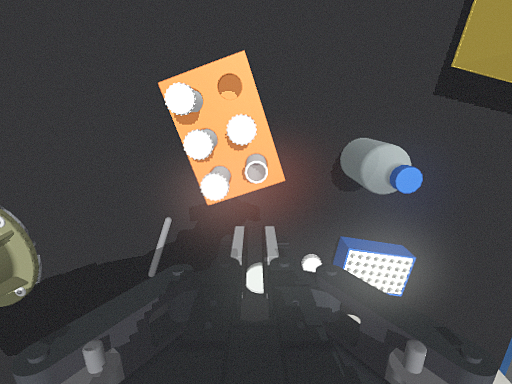

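The wrist camera sees the open mouth at about (256,172), and my estimate projects to (256.5,171.6). It's confirmed, so I go straight down.

```bash
python3 -m crank '[[[0.8,0.003,0.006,0.04,0,0,0],[0.8,0.003,0.006,0.09,0,0,0],[0.8,0.003,0.006,0.14,0,0,0],[0.8,0.003,0.006,0.19,0,0,0],[0.8,0.003,0.006,0.24,0,0,0],[0.8,0.003,0.006,0.28,0,0,0],[0.8,0.003,0.006,0.3,0,0,0],[0.8,0.003,0.006,0.312,0,0,0]]]'
python3 -m crank '[[[0.8,0,0,0,0,0,0],[0.8,0,0,0,0,0,0],[0.8,0,0,0,0,0,0],[0.8,0,0,0,0,0,0],[0.8,0,0,0,0,0,0],[0.8,0,0,0,0,0,0],[0.8,0,0,0,0,0,0],[0.8,0,0,0,0,0,0]]]'
python3 -m crank '[[[0.8,0,0,0,0,0,0],[0.8,0,0,0,0,0,0],[0.8,0,0,0,0,0,0],[0.8,0,0,0,0,0,0],[0.8,0,0,0,0,0,0],[0.8,0,0,0,0,0,0],[0.8,0,0,0,0,0,0],[0.8,0,0,0,0,0,0]]]'
python3 -m crank '[[[0.8,0,0,0,0,0,0],[0.8,0,0,0,0,0,0],[0.8,0,0,0,0,0,0],[0.8,0,0,0,0,0,0],[0.8,0,0,0,0,0,0],[0.8,0,0,0,0,0,0],[0.8,0,0,0,0,0,0],[0.8,0,0,0,0,0,0]]]'
python3 - <<'E'
from h import *
cv2.imwrite("pics/scene3.png",cv2.resize(cv2.cvtColor(vision.camera("scene"),cv2.COLOR_RGB2BGR)[60:260,230:430],None,fx=3,fy=3))
cv2.imwrite("pics/wrist3.png",cv2.cvtColor(vision.camera("wrist"),cv2.COLOR_RGB2BGR))
E
python3 go.py 0.5376 0.188 0.301
```

```text
time_s: 4.7
tool_pos: [0.5368, 0.1865, 0.1439]
eef_rot: [0.707, 0.707, -0.001, -0.0]
force: [-0.1, -0.5, 0.3]
width: 0.098
time_s: 5.37
tool_pos: [0.5376, 0.1878, 0.1455]
eef_rot: [0.707, 0.707, 0.0, 0.0]
force: [-0.5, -0.3, -0.3]
width: 0.103
time_s: 6.03
tool_pos: [0.5375, 0.1877, 0.1453]
eef_rot: [0.707, 0.707, -0.0, 0.0]
force: [0.2, 0.3, 0.3]
width: 0.099
time_s: 6.7
tool_pos: [0.5375, 0.1877, 0.1453]
eef_rot: [0.707, 0.707, -0.0, 0.0]
force: [0.3, -0.9, 0.2]
width: 0.097
t 6.8 pos [0.5375 0.1878 0.1453] w 0.10206661942555072 F [-0.479   0.8129 -0.9322]
[[-0.0005  1.      0.    ]
 [ 1.      0.0005  0.    ]
 [ 0.      0.     -1.    ]]
j [ 0.336   0.3047 -0.2603  1.0058  0.      1.9063]
shares [ 0.0005  0.0001 -0.3113]
```

View pics/scene3.png

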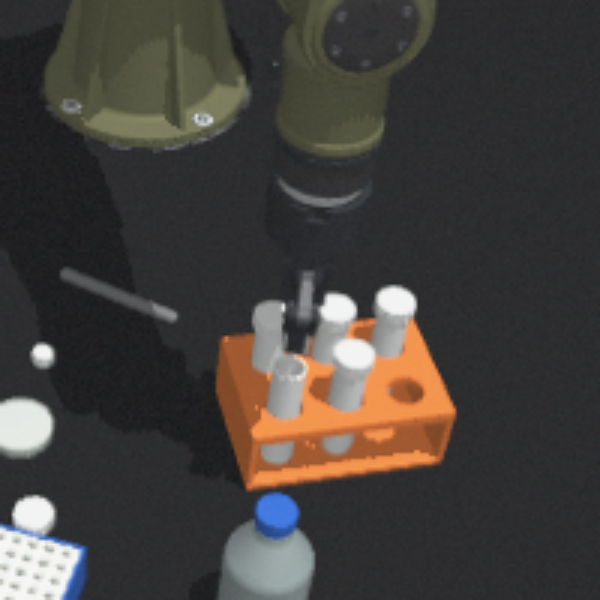

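View pics/wrist3.png

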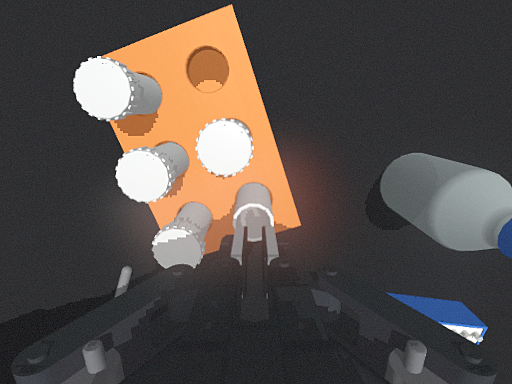

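The fingertips were held right over the open tube's mouth, with nothing touched. Now up and over to the wide cap.

```bash
python3 -m crank '[[[0.8,0,0,-0.03,0,0,0],[0.8,0,0,-0.08,0,0,0],[0.8,0,0,-0.14,0,0,0],[0.8,0,0,-0.2,0,0,0],[0.8,0,0,-0.26,0,0,0],[0.8,0,0,-0.3,0,0,0],[0.8,0,0,-0.31,0,0,0],[0.8,0,0,-0.31,0,0,0]]]'
python3 -m crank '[[[0.8,-0.04,0.02,0,0,0,0],[0.8,-0.1,0.05,0,0,0,0],[0.8,-0.16,0.08,0,0,0,0],[0.8,-0.22,0.11,0,0,0,0],[0.8,-0.28,0.14,0,0,0,0],[0.8,-0.34,0.17,0,0,0,0],[0.8,-0.38,0.19,0,0,0,0],[0.8,-0.396,0.202,0,0,0,0]]]'
python3 -m crank '[[[0.8,0,0,0,0,0,0],[0.8,0,0,0,0,0,0]]]'
python3 go.py 0.638 -0.01 0.047
python3 - <<'E'
from h import *
for X in [(.641,-.01,.014)]: print(proj("wrist",np.array(X)))
cv2.imwrite("pics/wrist4.png",cv2.cvtColor(vision.camera("wrist"),cv2.COLOR_RGB2BGR))
E
```

```text
time_s: 7.47
tool_pos: [0.5385, 0.1881, 0.302]
eef_rot: [0.707, 0.707, 0.002, 0.001]
force: [0.1, -0.4, -0.5]
width: 0.099
time_s: 8.13
tool_pos: [0.6387, -0.0133, 0.2975]
eef_rot: [0.708, 0.706, -0.001, -0.001]
force: [0.1, 0.3, 0.5]
width: 0.103
time_s: 8.3
tool_pos: [0.638, -0.0099, 0.2987]
eef_rot: [0.707, 0.707, -0.001, -0.001]
force: [0.1, 0.6, 0.3]
width: 0.102
t 8.3 pos [ 0.638  -0.0099  0.2987] w 0.10191640073494801 F [0.1293 0.5964 0.3211]
[[ 0.      1.     -0.0026]
 [ 1.     -0.      0.0007]
 [ 0.0007 -0.0026 -1.    ]]
j [-0.0158  0.3772  0.1937  1.3898  0.0007  1.555 ]
shares [-0.0006  0.0013  0.5034]
[256.39605135 158.92289363]
```

View pics/wrist4.png

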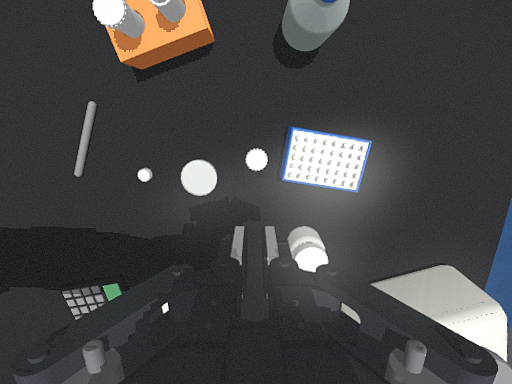

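The cap appears at (256.5,159) and was predicted at (256.4,158.9). Going straight down, slightly to the robot's side to stay clear of the tip box.

```bash
python3 -m crank '[[[0.8,0,-0.006,0.04,0,0,0],[0.8,0,-0.006,0.1,0,0,0],[0.8,0,-0.006,0.16,0,0,0],[0.8,0,-0.006,0.22,0,0,0],[0.8,0,-0.006,0.28,0,0,0],[0.8,0,-0.006,0.34,0,0,0],[0.8,0,-0.006,0.38,0,0,0],[0.8,0,-0.006,0.4,0,0,0]]]'
python3 -m crank '[[[0.8,0,0,0,0,0,0],[0.8,0,0,0,0,0,0]]]'
python3 go.py 0.635 -0.01 0.048
python3 - <<'E'
from h import *
cv2.imwrite("pics/scene5.png",cv2.resize(cv2.cvtColor(vision.camera("scene"),cv2.COLOR_RGB2BGR)[130:310,150:350],None,fx=3,fy=3))
cv2.imwrite("pics/wrist5.png",cv2.cvtColor(vision.camera("wrist"),cv2.COLOR_RGB2BGR))
E
```

```text
time_s: 9.02
tool_pos: [0.6327, -0.0083, 0.0971]
eef_rot: [0.706, 0.708, -0.002, -0.002]
force: [-0.6, -0.1, -0.5]
width: 0.099
time_s: 9.18
tool_pos: [0.6355, -0.0092, 0.1009]
eef_rot: [0.706, 0.708, 0.0, -0.0]
force: [0.3, 0.7, 0.9]
width: 0.099
t 9.1833 pos [ 0.6355 -0.0092  0.1009] w 0.09937176307773884 F [0.2844 0.6676 0.9204]
[[-0.0018  1.      0.0001]
 [ 1.      0.0018  0.0001]
 [ 0.0001  0.0001 -1.    ]]
j [-0.0146  0.4554 -0.1469  0.9684  0.0001  1.5544]
shares [-0.0016 -0.0011  0.1058]
```

View pics/scene5.png

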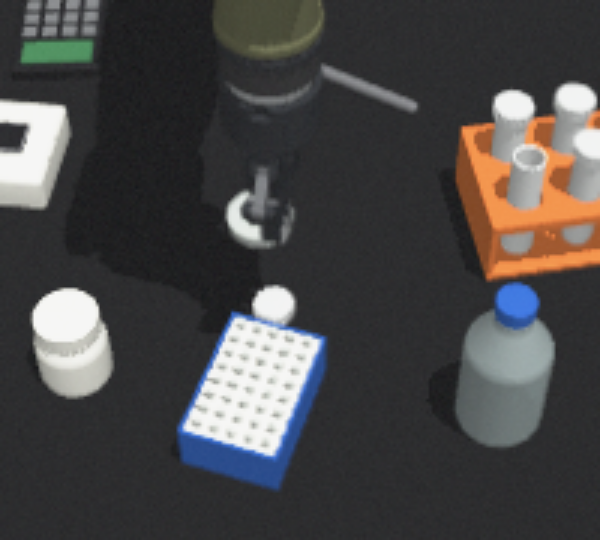

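View pics/wrist5.png

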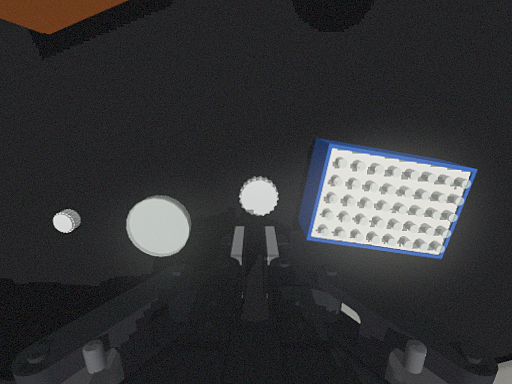

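Clear of the tip box, whose near edge at column ~308 is well right of the fingers at column ~278. The last 53 mm goes slowly, then the dwell.

```bash
python3 -m crank '[[[0.8,0,0,0.02,0,0,0],[0.8,0,0,0.04,0,0,0],[0.8,0,0,0.06,0,0,0],[0.8,0,0,0.08,0,0,0],[0.8,0,0,0.09,0,0,0],[0.8,0,0,0.1,0,0,0],[0.8,0,0,0.106,0,0,0],[0.8,0,0,0.106,0,0,0]]]'
python3 -m crank '[[[0.8,0,0,0,0,0,0],[0.8,0,0,0,0,0,0],[0.8,0,0,0,0,0,0],[0.8,0,0,0,0,0,0],[0.8,0,0,0,0,0,0],[0.8,0,0,0,0,0,0],[0.8,0,0,0,0,0,0],[0.8,0,0,0,0,0,0]]]'
python3 -m crank '[[[0.8,0,0,0,0,0,0],[0.8,0,0,0,0,0,0],[0.8,0,0,0,0,0,0],[0.8,0,0,0,0,0,0],[0.8,0,0,0,0,0,0],[0.8,0,0,0,0,0,0],[0.8,0,0,0,0,0,0],[0.8,0,0,0,0,0,0]]]'
python3 -m crank '[[[0.8,0,0,0,0,0,0],[0.8,0,0,0,0,0,0],[0.8,0,0,0,0,0,0],[0.8,0,0,0,0,0,0],[0.8,0,0,0,0,0,0],[0.8,0,0,0,0,0,0],[0.8,0,0,0,0,0,0],[0.8,0,0,0,0,0,0]]]'
python3 - <<'E'
from h import *
cv2.imwrite("pics/scene6.png",cv2.resize(cv2.cvtColor(vision.camera("scene"),cv2.COLOR_RGB2BGR)[130:310,150:350],None,fx=3,fy=3))
E
python3 go.py 0.635 -0.01 0.30
```

```text
time_s: 9.95
tool_pos: [0.6351, -0.0102, 0.0464]
eef_rot: [0.707, 0.707, -0.0, -0.0]
force: [-0.4, -0.2, -0.1]
width: 0.103
time_s: 10.62
tool_pos: [0.6356, -0.0102, 0.0473]
eef_rot: [0.707, 0.707, 0.0, 0.0]
force: [0.2, -0.1, 0.4]
width: 0.104
time_s: 11.28
tool_pos: [0.6356, -0.0102, 0.0473]
eef_rot: [0.707, 0.707, -0.0, -0.0]
force: [0.1, 0.0, -0.7]
width: 0.103
time_s: 11.95
tool_pos: [0.6356, -0.0102, 0.0473]
eef_rot: [0.707, 0.707, -0.0, -0.0]
force: [-0.4, 0.3, -0.1]
width: 0.095
t 12.0 pos [ 0.6356 -0.0103  0.0473] w 0.10209546148173122 F [ 0.427   0.6261 -0.6676]
[[-0.0005  1.     -0.    ]
 [ 1.      0.0005 -0.    ]
 [-0.     -0.     -1.    ]]
j [-0.0161  0.5035 -0.205   0.8623 -0.      1.5542]
shares [ 0.0005 -0.0013 -0.5054]
```

View pics/scene6.png

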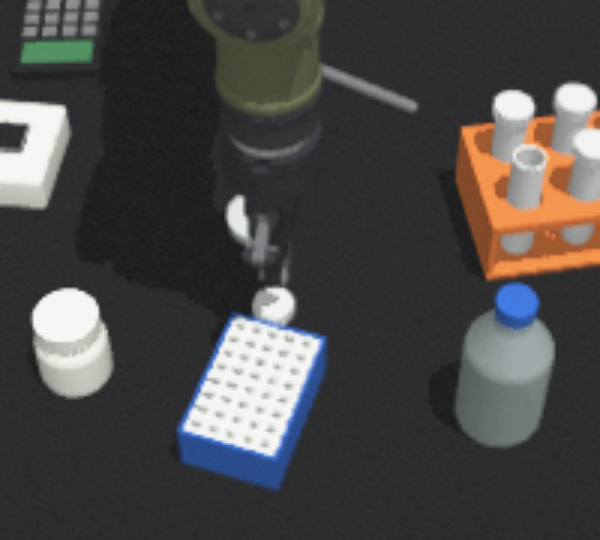

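The fingertips hover over the wide cap and the scene is undisturbed. Rising, then on to the round window.

```bash
python3 -m crank '[[[0.8,0,0,-0.04,0,0,0],[0.8,0,0,-0.1,0,0,0],[0.8,0,0,-0.17,0,0,0],[0.8,0,0,-0.24,0,0,0],[0.8,0,0,-0.31,0,0,0],[0.8,0,0,-0.38,0,0,0],[0.8,0,0,-0.43,0,0,0],[0.8,0,0,-0.46,0,0,0]]]'
python3 -m crank '[[[0.8,-0.04,-0.01,0,0,0,0],[0.8,-0.1,-0.03,0,0,0,0],[0.8,-0.16,-0.05,0,0,0,0],[0.8,-0.22,-0.07,0,0,0,0],[0.8,-0.28,-0.09,0,0,0,0],[0.8,-0.34,-0.11,0,0,0,0],[0.8,-0.38,-0.12,0,0,0,0],[0.8,-0.4,-0.127,0,0,0,0]]]'
python3 -m crank '[[[0.8,-0.04,-0.01,0,0,0,0],[0.8,-0.1,-0.03,0,0,0,0],[0.8,-0.16,-0.05,0,0,0,0],[0.8,-0.22,-0.07,0,0,0,0],[0.8,-0.27,-0.09,0,0,0,0],[0.8,-0.3,-0.1,0,0,0,0],[0.8,-0.32,-0.1,0,0,0,0],[0.8,-0.32,-0.1,0,0,0,0]]]'
python3 -m crank '[[[0.8,0,0,0,0,0,0],[0.8,0,0,0,0,0,0]]]'
python3 go.py 0.522 -0.3705 0.071
python3 - <<'E'
from h import *
for X in [(.522,-.3705,.045)]: print(proj("wrist",np.array(X)))
cv2.imwrite("pics/wrist7.png",cv2.cvtColor(vision.camera("wrist"),cv2.COLOR_RGB2BGR))
E
```

```text
time_s: 12.67
tool_pos: [0.6368, -0.0103, 0.2815]
eef_rot: [0.707, 0.707, 0.002, 0.002]
force: [1.4, -0.0, -0.3]
width: 0.102
time_s: 13.33
tool_pos: [0.5713, -0.2128, 0.2774]
eef_rot: [0.708, 0.706, -0.0, 0.0]
force: [0.3, 0.2, -0.8]
width: 0.102
time_s: 14.0
tool_pos: [0.5225, -0.3714, 0.277]
eef_rot: [0.707, 0.707, 0.0, 0.0]
force: [0.1, 1.2, 0.6]
width: 0.101
time_s: 14.17
tool_pos: [0.523, -0.3689, 0.2772]
eef_rot: [0.706, 0.708, 0.0, -0.0]
force: [-0.3, 0.1, 0.4]
width: 0.097
t 14.1667 pos [ 0.523  -0.3689  0.2772] w 0.0968814293654606 F [-0.3056  0.0785  0.3847]
[[-0.0019  1.      0.0001]
 [ 1.      0.0019  0.0008]
 [ 0.0008  0.0001 -1.    ]]
j [-0.6147  0.3807  0.1506  1.341   0.0007  0.9542]
shares [-0.0034 -0.0021  0.4125]
[253.2731809  166.21574724]
```

View pics/wrist7.png

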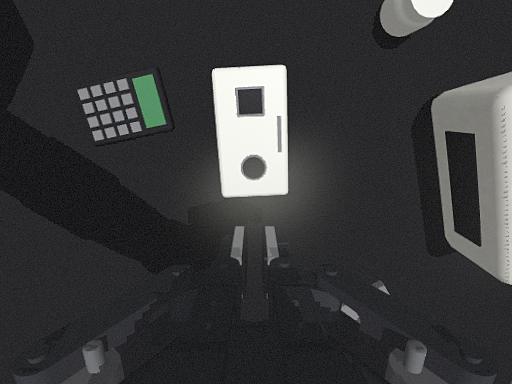

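The round window is at (253.5,167) and was predicted at (253.3,166.2). Going straight down.

```bash
python3 -m crank '[[[0.8,-0.002,-0.002,0.04,0,0,0],[0.8,-0.002,-0.002,0.1,0,0,0],[0.8,-0.002,-0.002,0.16,0,0,0],[0.8,-0.002,-0.002,0.22,0,0,0],[0.8,-0.002,-0.002,0.27,0,0,0],[0.8,-0.002,-0.002,0.31,0,0,0],[0.8,-0.002,-0.002,0.34,0,0,0],[0.8,-0.002,-0.002,0.36,0,0,0]]]'
python3 -m crank '[[[0.8,0,0,0.01,0,0,0],[0.8,0,0,0.02,0,0,0],[0.8,0,0,0.03,0,0,0],[0.8,0,0,0.04,0,0,0],[0.8,0,0,0.048,0,0,0],[0.8,0,0,0.048,0,0,0],[0.8,0,0,0.048,0,0,0],[0.8,0,0,0.048,0,0,0]]]'
python3 -m crank '[[[0.8,0,0,0,0,0,0],[0.8,0,0,0,0,0,0],[0.8,0,0,0,0,0,0],[0.8,0,0,0,0,0,0],[0.8,0,0,0,0,0,0],[0.8,0,0,0,0,0,0],[0.8,0,0,0,0,0,0],[0.8,0,0,0,0,0,0]]]'
python3 -m crank '[[[0.8,0,0,0,0,0,0],[0.8,0,0,0,0,0,0],[0.8,0,0,0,0,0,0],[0.8,0,0,0,0,0,0],[0.8,0,0,0,0,0,0],[0.8,0,0,0,0,0,0],[0.8,0,0,0,0,0,0],[0.8,0,0,0,0,0,0]]]'
python3 -m crank '[[[0.8,0,0,0,0,0,0],[0.8,0,0,0,0,0,0],[0.8,0,0,0,0,0,0],[0.8,0,0,0,0,0,0],[0.8,0,0,0,0,0,0],[0.8,0,0,0,0,0,0],[0.8,0,0,0,0,0,0],[0.8,0,0,0,0,0,0]]]'
python3 - <<'E'
from h import *
cv2.imwrite("pics/scene8.png",cv2.resize(cv2.cvtColor(vision.camera("scene"),cv2.COLOR_RGB2BGR)[90:270,50:250],None,fx=3,fy=3))
E
python3 go.py 0.522 -0.3705 0.071
```

```text
time_s: 14.88
tool_pos: [0.521, -0.3693, 0.0953]
eef_rot: [0.706, 0.708, -0.0, -0.001]
force: [-0.1, 0.7, 0.5]
width: 0.095
time_s: 15.55
tool_pos: [0.5215, -0.3715, 0.0737]
eef_rot: [0.707, 0.707, 0.0, 0.0]
force: [0.4, 0.1, -0.1]
width: 0.097
time_s: 16.22
tool_pos: [0.5213, -0.3712, 0.0733]
eef_rot: [0.707, 0.707, 0.0, -0.0]
force: [-0.5, 0.2, 0.3]
width: 0.102
time_s: 16.88
tool_pos: [0.5213, -0.3713, 0.0733]
eef_rot: [0.707, 0.707, 0.0, -0.0]
force: [0.3, 0.2, -0.2]
width: 0.095
time_s: 17.55
tool_pos: [0.5213, -0.3713, 0.0733]
eef_rot: [0.707, 0.707, 0.0, 0.0]
force: [0.0, -0.2, 0.9]
width: 0.101
t 17.6 pos [ 0.5213 -0.3713  0.0733] w 0.10186970874399123 F [ 1.33   -0.0078 -0.0885]
[[-0.0005  1.      0.0001]
 [ 1.      0.0005 -0.    ]
 [-0.      0.0001 -1.    ]]
j [-0.6189  0.4864 -0.1664  0.9179  0.      0.9515]
shares [0.0016 0.0013 0.0046]
```

View pics/scene8.png

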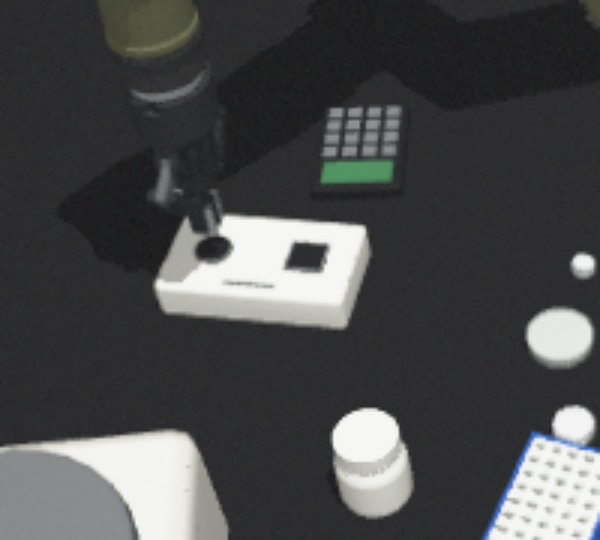

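The fingertips are over the round window, so now the final rise.

```bash
python3 -m crank '[[[0.8,0,0,-0.04,0,0,0],[0.8,0,0,-0.1,0,0,0],[0.8,0,0,-0.16,0,0,0],[0.8,0,0,-0.22,0,0,0],[0.8,0,0,-0.28,0,0,0],[0.8,0,0,-0.34,0,0,0],[0.8,0,0,-0.39,0,0,0],[0.8,0,0,-0.42,0,0,0]]]'
python3 -m crank '[[[0.8,0,0,0,0,0,0],[0.8,0,0,0,0,0,0],[0.8,0,0,0,0,0,0],[0.8,0,0,0,0,0,0]]]'
python3 - <<'E'
from h import *
from cell import bot
i=cv2.cvtColor(vision.camera("scene"),cv2.COLOR_RGB2BGR);a=cv2.imread("pics/scene1.png")
d=cv2.absdiff(i,a).max(2)
cv2.imwrite("pics/fin.png",i)
for n,(x0,y0,x1,y1) in dict(rack=(300,150,382,220),caps=(220,170,262,292),bottle=(300,222,338,280),jar=(158,224,190,264),marker=(246,146,292,170)).items():
    print(n,(d[y0:y1,x0:x1]>50).sum())
bot.close_job()
E
python3 go.py
```

```text
time_s: 18.27
tool_pos: [0.5221, -0.3718, 0.287]
eef_rot: [0.707, 0.707, 0.0, 0.002]
force: [1.1, 0.5, 1.4]
width: 0.101
time_s: 18.6
tool_pos: [0.5206, -0.3708, 0.2815]
eef_rot: [0.707, 0.707, -0.0, -0.001]
force: [-0.4, 0.4, -1.2]
width: 0.1
rack 0
caps 0
bottle 0
jar 0
marker 0
the job is handed in; nothing more can be done
the job is handed in; nothing more can be done
```

I pointed at all three targets in order and handed the job in at about 18.7 s of the 62 s allowed; no verdict was reported. The targets were the open tube's mouth, then the wide cap, then the round window. Each was approached straight down from well above and held for at least 2 s. The fingers were nearly shut throughout.

| Target | Grasp point above target | Estimated sideways offset |
|---|---|---|
| Open tube mouth | 46 mm | about 1 mm |
| Wide cap | 52 mm | about 5 mm |
| Round window | 47 mm | about 1 mm |

- **Wide cap:** the sideways offset was deliberate, and I held slightly higher there, to stay clear of the tip box. The fingertips were about 33 mm above the cap, not the two centimetres asked, but within the judged range.
- **End position:** the arm rose to a TCP height of 0.28 m, which puts the grasp point about 25 cm above the round window.
- **Position checks:** the top and scene cameras differed by about 4–5 mm along x, so I used their average. The wrist camera then agreed with that average to about a pixel at every target.
- **Nothing disturbed:** the final scene picture matched the first one around the rack, caps, dish, tip box, bottle, jar and marker. The force readings I saw stayed at noise level, under about 2 N. That noise is too coarse to test the 0.3 N contact limit directly, so the evidence for no contact is the clearances and the pictures.

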